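# Turn the back-to-front garage remote round in its sleeve

## Robot

A 7-joint arm with a two-finger parallel gripper is mounted at the origin on the work surface. World frame = base frame: x ahead of the robot, y to its left, z up, the work surface at z = 0. Lengths are in m, angles in rad, forces in N, time in s.
With the tool pointing down it reaches from about 0.4 to 0.85 m from the base axis. Payload 10.4 kg.
Tool frame: the origin (TCP) lies at the very end of the fingers, on their centre line; the grasp point (between the pads) lies 19 mm behind it; x points along the fingers, z is the direction in which the jaws open and shut, and the axes are right-handed (so a half turn about x gives the same grasp; the last joint's range is limited). The gripper opens to 85 mm and grips with 20 to 120 N. Pads are 22 mm wide; open, the fingers measure 114 mm over their backs; the gripper's body (76 mm by 85 mm) begins 54 mm behind the grasp point. The pads swing forward as they close: fully open they stand 13 mm farther back than shut.
Start: joints at [-1.124, 0.332, -0.065, 1.46, 0.022, 1.35, -0.088], TCP at [0.283, 0.557, 0.231] pointing down, gripper open.
Joint ranges: [-2.6, 2.6], [-0.5, 2.12], [-1.47, 1.34], [0.16, 2.42], [-1.27, 4.41], [0.06, 2.06], [-2.6, 2.6]. Speed limits (rad/s): [2.22, 2.22, 2.79, 2.79, 3.14, 3.14, 3.14].

## Interface

Orientations are given as a unit quaternion [x, y, z, w].
In Python, from workcell import get_obs, camera, camera_info, hand_in gives the robot as it stands.
- The arm moves only by the tool move_arm, never from a script. Its argument "motion" is text: rows parted by semicolons, each of 4 numbers parted by spaces: the shift along the world's x, y, z in m, then the turn about the world's z in rad. In form: tx ty tz spin; .... A call has 1 to 10 rows; each row is the pose to reach, as a shift and turn from the pose commanded when the call began; what a row does not reach only later rows make up. A row lasts 1/8 s, in which the tool goes at most 62.5 mm and 10.7 degrees, less where a joint would pass 70% of its speed; a pose out of reach is approached as far as the arm can. A call with a gripper value outside its range is refused whole. "grip" is the opening, from 0 (shut) to 1 (fully open), set as the call begins (left out, the last holds). The fingers move at their own pace and stop on an object; "force" is the grip in N (left out, the last holds). Time passes only in rows, so rows that repeat a pose let the fingers close. It gives the time, the measured TCP pose, the force and the opening at its end, in the units of the state.
- get_obs(): the state, without advancing time (a new reading comes with each control period).
- camera(name): name is "scene" or "top"; returns (picture, depth): 420x560x3 uint8, red, green, blue; 420x560 float32, m along the optical axis (not along the pixel's ray), 0 where there is no reading.
- camera_info(name): a dict with "camera_matrix" (3x3 intrinsics, pixels), "eye" and "attitude" of the camera in the world. Camera axes: x right, y up, looking along -z (the intrinsics and any distortion apply to the point x, -y, -z); pixel columns grow to the right and rows downward; lengths in m; the calibration is good to about 2 mm. A picture is of the moment at which its call begins. camera_info takes no time and is no camera call.
- hand_in(): hands the job in, once; it reports no verdict.
The state is a dict: "clock": time; "joint_pos": joint angles; "joint_velocities": joint speeds; "tau": joint torques, N m; "position": TCP position; "ee_rot": TCP orientation; "ft_force": force on the tool from outside, world axes, zero at the start; "torque": the same for the moment, N m; "grip_width": opening from 0.0 (shut) to 1.0 (fully open).
Only numpy, scipy, OpenCV 4.12 (cv2) and the standard library are available. Lean on these libraries where they do the work, as an engineer would, in place of code of your own. Each camera call takes 0.05 s, during which the arm holds its last target.

## Task

Two white garage remotes stand in upright aluminium sleeves on the granite slab, and one of them has been put in back to front: its press button faces the closed back of its sleeve, not the notched front. Slide that remote up clear of its sleeve, turn it half round and lower it (do not drop it) back into the same sleeve, fully home, so that its button faces out over the sleeve's notched front. Leave the other remote alone in its sleeve, and let go at the end.

Things in the scene. Friction and masses are not known exactly. Their poses are not given: they have to be found in the camera images.
- remote_mid (a point): The remote that starts back to front: loose upright white plastic box, 24 mm thick (its x), 44 mm wide (y), 115 mm tall (z, up), about 90 g. This point is its centre, half-way up. The -x face is the front with the button; the narrow +y and -y sides are plain and good to pinch from above. In the sleeve its upper 53 mm sticks out. An identical remote stands the right way round nearby.
- remote_button (a point): Centre of the outer face of that remote's round black press button (24 mm diameter, 4 mm proud), on the remote's -x face, 36.5 mm above its centre, so always above the sleeve. A thin flush black strip, 32 by 6 mm, on the top face lies nearer this front side. Same axes as the remote.
- sleeve_mouth (a point): That remote's sleeve: aluminium, fixed. Point: centre of the mouth, at the lip's top, 66 mm above the slab. z up, -x the front (26 mm wide notch down its middle; the dark wood foot juts out there), +x the closed back, y its width. Inside 32 (x) by 52 mm (y): 4 mm play all round; the top 6 mm flare to 44 by 64 mm. Floor 62 mm below the point: fully home the remote's centre is 4.5 mm below it.
- remote2_mid (a point): Centre of the other, identical remote, which stands the right way round in its own identical sleeve, at least 130 mm away, and must stay there. Same size and axes as the first.
Things that resemble listed ones, but are neither listed nor needed, are in the scene too. What is shaped like the part that bears remote_mid but blue, red or yellow is not meant.

How it is judged:
On the way:
1. the remote has been slid up clear of its sleeve (z of remote_mid in the frame of sleeve_mouth above 0.058 m), for 0.1 s.
At the end, for the whole second after the job is handed in: The remote stands at rest in the same sleeve: upright within 10 degrees, its centre less than 3 mm above the mouth point (home: 4.5 mm below) and within 12 mm of the mouth's axis, square within 20 degrees, its button at least 5 mm to the notched front of the mouth's centre (z of remote_mid in the frame of sleeve_mouth between -0.015 and 0.003 m and horizontal distance between remote_mid and sleeve_mouth below 0.012 m and x of remote_button in the frame of sleeve_mouth below -0.005 m and angle between the x axis of remote_mid and the x axis of sleeve_mouth, either way round below 0.35 rad and angle between remote_mid's own z axis and vertical below 0.17 rad and linear speed of remote below 0.02 m/s); the robot touches nothing.
It fails at once if the other remote is moved by more than 20 mm (distance of remote2_mid from where it was at the start of the episode above 0.02 m).
It fails at once if the remote is dropped into the sleeve (faster than 0.7 m/s at the sleeve) (linear speed of remote above 0.7 m/s and horizontal distance between remote_mid and sleeve_mouth below 0.03 m and z of remote_mid in the frame of sleeve_mouth below 0.05 m).
It also fails if it takes over 40 s, if anything falls off the work surface, if the arm or the gripper's body presses on something with over 40 N, if the wrist force passes 120 N, or if a joint passes its speed limit or range.

## Working session

There is one attempt and no reset: what is moved stays moved. The work goes in short steps, Python scripts to look and compute and a tool call to move; the robot and the scene stay as the last step left them, time stands still between calls to the robot, and variables do not carry over. Pictures are saved under pics/ and viewed, and the job is handed in when it is done.

Besides the shell and the picture viewer there is one more tool, called after ">>>" by a JSON object that holds its "method" and its "body", one argument or row to a line. move_arm: Moves the arm, as the interface text tells. Its arguments: {"type":"object","properties":{"motion":{"type":"string"},"grip":{"type":"number"},"force":{"type":"number"}},"required":["motion"]}

```bash
mkdir -p pics
cat > h.py <<'E'
import numpy as np,cv2
from workcell import *
from scipy.spatial.transform import Rotation as R
def snap(n):
    p,d=camera(n); np.savez(f'{n}.npz',p=p,d=d); return p,d
def crop(p,r0,r1,c0,c1,f,name): 
    cv2.imwrite('pics/'+name,cv2.resize(p[r0:r1,c0:c1,::-1],None,fx=f,fy=f,interpolation=cv2.INTER_CUBIC))
def att(ci):
    a=np.array(ci['attitude']); return a if a.shape==(3,3) else R.from_quat(a).as_matrix()
def w(ci,u,v,d):
    K=np.array(ci['camera_matrix']); x=(u-K[0,2])/K[0,0];y=(v-K[1,2])/K[1,1]
    return np.array(ci['eye'])+att(ci)@(np.array([x,-y,-1])*d)
def wz(ci,u,v,z):
    a=w(ci,u,v,0);b=w(ci,u,v,1); return a+(b-a)*(z-a[2])/(b[2]-a[2])
def cloud(ci,d):
    vv,uu=np.mgrid[:d.shape[0],:d.shape[1]]; K=np.array(ci['camera_matrix'])
    P=np.stack([(uu-K[0,2])/K[0,0],-(vv-K[1,2])/K[1,1],-np.ones_like(uu)],-1)*d[...,None]
    return P@att(ci).T+np.array(ci['eye'])
E
python3 - <<'E'
from h import *
for n in('scene','top'):
    p,d=snap(n); ci=camera_info(n); print(n,ci); cv2.imwrite(f'pics/{n}0.png',p[...,::-1])
o=get_obs();print(o)
E
```

```text
scene {'camera_matrix': array([[457.72635228,   0.        , 274.74010091],
       [  0.        , 457.72635228, 209.84293068],
       [  0.        ,   0.        ,   1.        ]]), 'eye': array([ 1.0107586 , -0.03280616,  0.67345125]), 'attitude': array([0.31387701, 0.26130013, 0.60116915, 0.68687635])}
top {'camera_matrix': array([[395.75936031,   0.        , 275.12048487],
       [  0.        , 395.75936031, 211.78969214],
       [  0.        ,   0.        ,   1.        ]]), 'eye': array([0.33135763, 0.04404363, 1.02862259]), 'attitude': array([ 0.02482829, -0.02489907, -0.70423015,  0.70910047])}
{'clock': 0.1, 'joint_pos': array([-1.12361819,  0.33281674, -0.06469069,  1.46082147,  0.02161261,
        1.34987902, -0.08847281]), 'joint_velocities': array([-0.0010373 , -0.00169666,  0.00126363, -0.00029076, -0.00104317,
        0.00045713,  0.00020713]), 'tau': array([ 1.29732194e-03, -6.26741624e+01,  4.90008364e-02, -3.92429817e+01,
        1.63559831e-02,  6.91019814e-03, -8.27666554e-06]), 'position': array([0.28279877, 0.55700898, 0.23060755]), 'ee_rot': array([-0.37016195,  0.60298722,  0.36966686,  0.60227316]), 'ft_force': array([-0.28365029,  0.08171924, -0.0126652 ]), 'torque': array([ 0.00035848,  0.04732055, -0.02319876]), 'grip_width': 1.0055986202997351}
```

View pics/scene0.png

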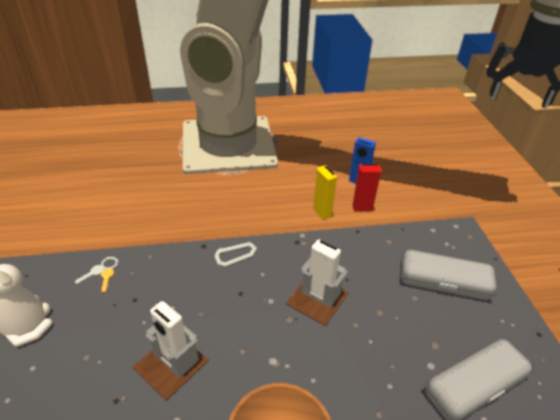

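View pics/top0.png

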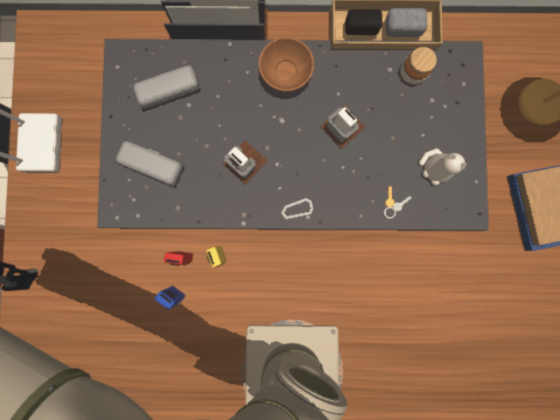

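Run:
```python
from h import *
s=np.load('scene.npz')['p'];t=np.load('top.npz')['p']
a=lambda p,r0,r1,c0,c1,f:cv2.resize(p[r0:r1,c0:c1,::-1],None,fx=f,fy=f,interpolation=cv2.INTER_CUBIC)
A=np.vstack([np.hstack([a(s,230,330,280,360,3),a(s,295,395,130,210,3)]),np.hstack([a(t,135,190,220,270,4.8),a(t,95,150,320,370,4.8)])])
cv2.imwrite('pics/crop1.png',A);print(A.shape)
```

```text
(564, 480, 3)
```

View pics/crop1.png

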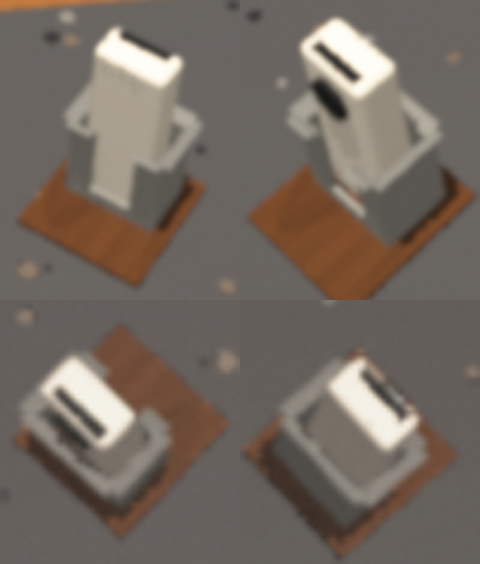

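Candidates: white remote at scene (322,270) / top (240,158): notch and foot toward the scene camera but a plain face shown there, strip at the far side and black button at the closed back: this is the back-to-front one. White remote at scene (170,335) / top (345,120): button over the notch, so it is the correct one. The blue, red and yellow boxes (scene (362,160), (367,188), (325,192)) are decoys.

```bash
cat > meas.py <<'E'
from h import *
def rects(zs=None,boxes=None):
    for n,bx in boxes.items():
        z=np.load(n+'.npz');p=z['p'];C=cloud(camera_info(n),z['d'])
        if zs is None: print(n,'slab z',np.median(C[300:400,230:250,2] if n=='scene' else C[170:190,280:330,2]))
        for b in bx:
            c=C[b[0]:b[1],b[2]:b[3]].reshape(-1,3);q=p[b[0]:b[1],b[2]:b[3]].reshape(-1,3).astype(int)
            print(n,b,'maxz',np.percentile(c[:,2],98))
            for lo,hi,l in((.115,.18,'topface'),(.065,.095,'lip?')):
                m=(c[:,2]>lo)&(c[:,2]<hi)
                if m.sum()<5: continue
                r=cv2.minAreaRect(c[m,:2].astype(np.float32)*1000)
                print(' ',l,m.sum(),'z',np.round(np.median(c[m,2]),4),'rect',np.round(r[0],1),np.round(r[1],1),round(r[2],1))
if __name__=='__main__':
    rects(None,{'scene':[(230,325,285,355),(295,385,130,205)],'top':[(135,190,218,270),(95,150,320,370)]})
E
python3 meas.py
```

```text
scene slab z 0.021454681138481813
scene (230, 325, 285, 355) maxz 0.14065229313621086
  topface 559 z 0.1375 rect [522.4 128.4] [43.9 24.3] 46.4
  lip? 650 z 0.0832 rect [521.6 130.4] [68.  49.5] 49.1
scene (295, 385, 130, 205) maxz 0.14087580014503034
  topface 753 z 0.1387 rect [ 617.4 -122. ] [45.  27.9] 41.8
  lip? 798 z 0.0834 rect [ 616.7 -119.6] [67.9 48.5] 41.3
top slab z 0.020092271325081956
top (135, 190, 218, 270) maxz 0.13959203327032374
  topface 237 z 0.1382 rect [519.8 130.7] [43.5 27.4] 48.2
  lip? 217 z 0.0838 rect [522.5 130.5] [68.9 48.1] 48.0
top (95, 150, 320, 370) maxz 0.14008894441091396
  topface 253 z 0.1381 rect [ 617.4 -122.3] [44.4 28.8] 42.6
  lip? 266 z 0.084 rect [ 617.1 -119.6] [67.8 46.8] 42.0
```

Run:
```python
from h import *
s=np.load('scene.npz')['p'];t=np.load('top.npz')['p']
crop(s,235,325,280,360,6.6,'c2.png');crop(t,135,185,215,275,11,'c3.png')
```

```text
(no output)
```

View pics/c2.png

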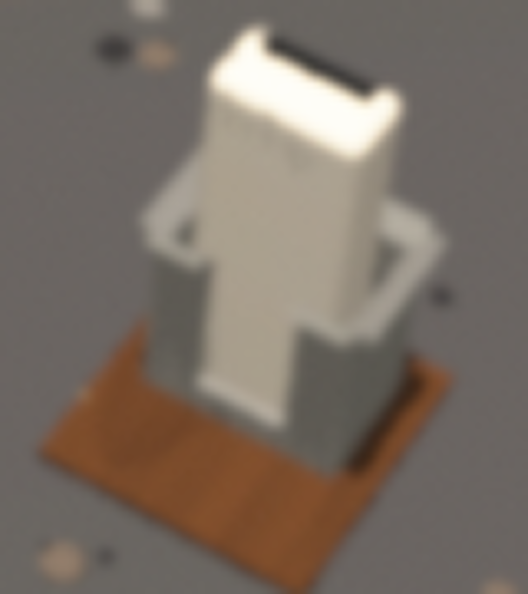

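View pics/c3.png

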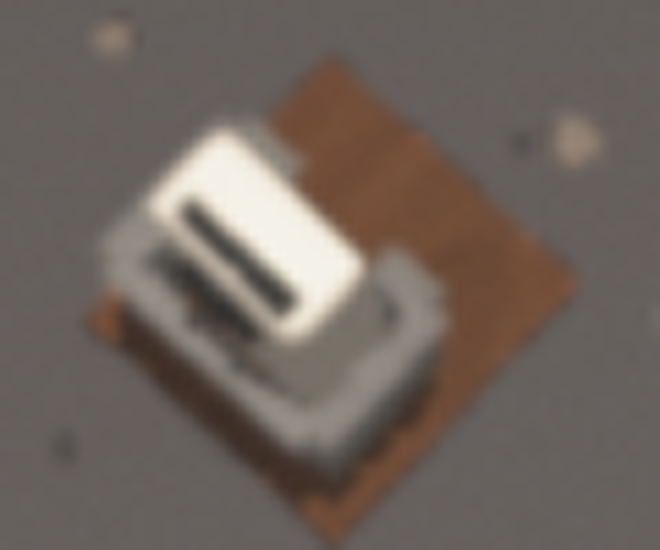

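Run:
```python
from h import *
o=get_obs();M=R.from_quat(o['ee_rot']).as_matrix();print(M.round(3),np.degrees(np.arctan2(M[1,2],M[0,2])))
# foot edges angle (brown) in top view
z=np.load('top.npz');p=z['p'].astype(int)[135:190,218:270];C=cloud(camera_info('top'),z['d'])[135:190,218:270]
m=(p[...,0]-p[...,2]>25);print(m.sum(),np.median(C[m][:,2]));print(cv2.minAreaRect((C[m][:,:2]*1000).astype(np.float32)))
print('dx',0.522-o['position'][0],0.1303-o['position'][1])
```

```text
[[-0.    -0.892  0.453]
 [-0.001  0.453  0.892]
 [-1.    -0.    -0.001]] 63.08596339726457
498 0.0241609096126274
((463.1705017089844, 114.57566833496094), (274.3319091796875, 118.91004943847656), 4.716411590576172)
dx 0.23920122739018806 -0.4267089810557392
```

>>> {"method": "move_arm", "body": {
  "motion": "0.024 -0.043 0 -0.17; 0.048 -0.085 0 -0.34; 0.072 -0.128 0 -0.51; 0.096 -0.171 0 -0.68; 0.12 -0.213 0 -0.85; 0.144 -0.256 0 -1.02; 0.167 -0.299 0 -1.19; 0.191 -0.341 0 -1.36; 0.215 -0.384 0 -1.53; 0.239 -0.4267 0 -1.7",
  "grip": 1,
  "force": 40
}}

```text
clock: 1.35
position: [0.5223, 0.1291, 0.2312]
ee_rot: [0.21, 0.675, -0.211, 0.675]
ft_force: [0.2, 0.9, -0.2]
grip_width: 1.002
```

```bash
cat > st.py <<'E'
from h import *
o=get_obs();M=R.from_quat(o['ee_rot']).as_matrix();print(o['clock'],o['joint_pos'].round(3),o['position'].round(4),'yaw',np.degrees(np.arctan2(M[1,2],M[0,2])).round(1),'tilt',M[:,0].round(3),'F',o['ft_force'].round(1),o['torque'].round(2),'grip',o['grip_width'])
E
python3 st.py
```

```text
1.35 [-0.69   0.137  0.401  1.713 -0.055  1.303 -0.883] [0.5223 0.1291 0.2312] yaw -34.6 tilt [-0. -0. -1.] F [ 0.2  0.9 -0.2] [ 0.03 -0.03 -0.  ] grip 1.0016443113628193
```

>>> {"method": "move_arm", "body": {
  "motion": "0 0.001 0 -0.17; 0 0.001 0 -0.34; 0 0.001 0 -0.51; 0 0.001 0 -0.68; 0 0.001 0 -0.85; 0 0.001 0 -1.02; 0 0.001 0 -1.19; 0 0.001 0 -1.36; 0 0.001 0 -1.5; 0 0.001 0 -1.58"
}}

```text
clock: 2.6
position: [0.5217, 0.1316, 0.231]
ee_rot: [-0.627, -0.326, 0.628, -0.326]
ft_force: [0.1, -0.8, -1.3]
grip_width: 1.001
```

```bash
python3 st.py;python3 - <<'E'
from h import *
for n in('scene','top'):
    p,d=snap(n)
    crop(p,*((170,350,230,400,4.4) if 0 else ((150,340,240,400,3) if n=='scene' else (110,210,200,290,6))),n+'4.png')
E
```

```text
2.6 [-0.796  0.14   0.514  1.717 -0.071  1.303 -2.45 ] [0.5217 0.1316 0.231 ] yaw -125.1 tilt [-0.001 -0.    -1.   ] F [ 0.1 -0.8 -1.3] [ 0.01  0.01 -0.05] grip 1.0008206839495344
```

View pics/scene4.png

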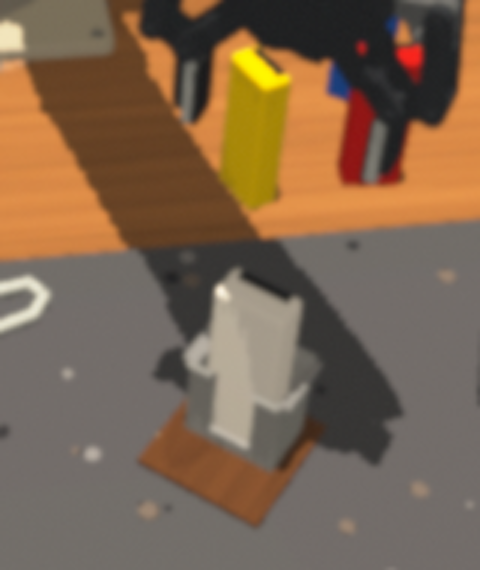

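Gripper straddles the remote (scene (322,270)) along the jaw direction; q7 is close to its limit but suffices. I turn slightly more and descend.

>>> {"method": "move_arm", "body": {
  "motion": "0 -0.001 0 -0.05; 0 -0.001 0 -0.095; 0 -0.001 -0.03 -0.095; 0 -0.001 -0.06 -0.095; 0 -0.001 -0.085 -0.095; 0 -0.001 -0.105 -0.095; 0 -0.001 -0.12 -0.095; 0 -0.001 -0.13 -0.095; 0 -0.001 -0.133 -0.095; 0 -0.001 -0.133 -0.095"
}}

```text
clock: 3.95
position: [0.5221, 0.1306, 0.0986]
ee_rot: [0.642, 0.297, -0.641, 0.297]
ft_force: [-0.4, -0.5, 0.3]
grip_width: 1.001
```

```bash
python3 st.py;python3 - <<'E'
from h import *
p,d=snap('scene');crop(p,190,340,240,400,4,'s5.png')
p,d=snap('top');crop(p,110,210,190,290,5,'t5.png')
E
```

```text
3.95 [-0.771  0.277  0.507  1.871 -0.155  1.032 -2.474] [0.5221 0.1306 0.0986] yaw -130.3 tilt [ 0.  0. -1.] F [-0.4 -0.5  0.3] [-0.02 -0.02  0.  ] grip 1.0011343153793784
```

View pics/s5.png

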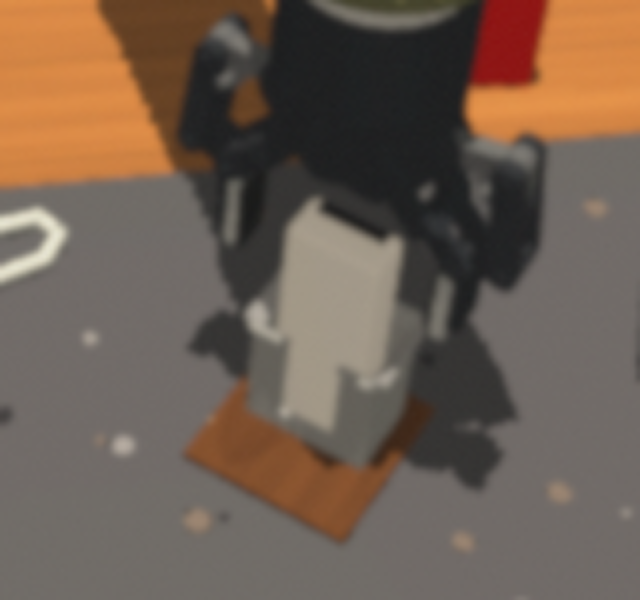

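The fingers stand on both sides of the remote, above the lip, without contact. Closing.

>>> {"method": "move_arm", "body": {
  "motion": "0 -0.0005 0 -0.025; 0 -0.0005 0 -0.025; 0 -0.0005 0 -0.025; 0 -0.0005 0 -0.025; 0 -0.0005 0 -0.025; 0 -0.0005 0 -0.025; 0 -0.0005 0 -0.025; 0 -0.0005 0 -0.025",
  "grip": 0,
  "force": 40
}}

```text
clock: 5.05
position: [0.5222, 0.1302, 0.0987]
ee_rot: [0.645, 0.289, -0.645, 0.289]
ft_force: [-0.2, -1.4, 5.7]
grip_width: 0.518
```

```bash
python3 st.py
```

```text
5.05 [-0.774  0.277  0.512  1.871 -0.157  1.032 -2.497] [0.5222 0.1302 0.0987] yaw -131.7 tilt [ 0.001  0.    -1.   ] F [-0.2 -1.4  5.7] [-0.13  0.1   0.03] grip 0.5177197522633916
```

Opening 0.518 × 85 = 44 mm: gripped. Lift slowly.

>>> {"method": "move_arm", "body": {
  "motion": "0 0 0.003 0; 0 0 0.01 0; 0 0 0.02 0; 0 0 0.032 0; 0 0 0.045 0; 0 0 0.058 0; 0 0 0.072 0; 0 0 0.085 0; 0 0 0.09 0; 0 0 0.09 0"
}}

```text
clock: 6.3
position: [0.522, 0.1302, 0.1885]
ee_rot: [0.645, 0.289, -0.645, 0.289]
ft_force: [-0.3, -0.3, -0.7]
grip_width: 0.512
```

```bash
python3 st.py;python3 - <<'E'
from h import *
p,d=snap('scene');crop(p,130,340,230,410,2.8,'s6.png')
E
```

```text
6.3 [-0.814  0.175  0.543  1.777 -0.096  1.215 -2.543] [0.522  0.1302 0.1885] yaw -131.7 tilt [ 0.  0. -1.] F [-0.3 -0.3 -0.7] [-0.01 -0.02  0.02] grip 0.5116609948233477
```

View pics/s6.png

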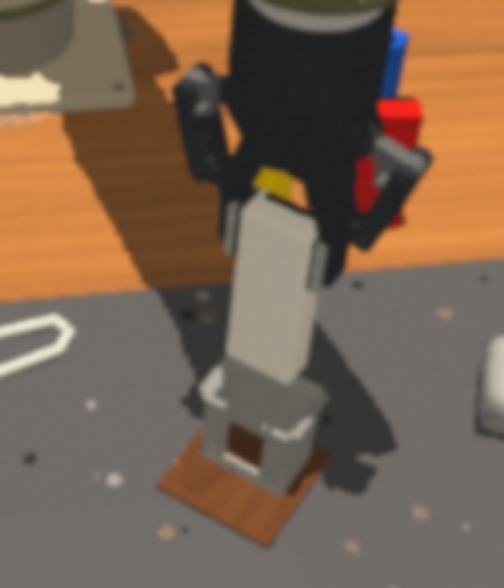

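Remote is clear of the sleeve (floor visible through the notch). Turn half round.

>>> {"method": "move_arm", "body": {
  "motion": "0 0 0.01 0.08; 0 0 0.015 0.25; 0 0 0.015 0.42; 0 0 0.015 0.59; 0 0 0.015 0.76; 0 0 0.015 0.93; 0 0 0.015 1.1; 0 0 0.015 1.27; 0 0 0.015 1.44; 0 0 0.015 1.57"
}}

```text
clock: 7.6
position: [0.5216, 0.13, 0.2026]
ee_rot: [0.25, 0.662, -0.251, 0.661]
ft_force: [0.6, -0.5, -1.0]
grip_width: 0.515
```

>>> {"method": "move_arm", "body": {
  "motion": "0 0 0 0.17; 0 0 0 0.34; 0 0 0 0.51; 0 0 0 0.68; 0 0 0 0.85; 0 0 0 1.02; 0 0 0 1.19; 0 0 0 1.36; 0 0 0 1.5; 0 0 0 1.5716"
}}

```text
clock: 8.85
position: [0.5216, 0.13, 0.2026]
ee_rot: [-0.29, 0.645, 0.29, 0.644]
ft_force: [-0.3, -0.7, -1.6]
grip_width: 0.517
```

>>> {"method": "move_arm", "body": {
  "motion": "0 0 0 0; 0 0 0 0; 0 0 0 0"
}}

```text
clock: 9.22
position: [0.5219, 0.1301, 0.2032]
ee_rot: [-0.289, 0.645, 0.289, 0.645]
ft_force: [-1.5, 0.8, -0.3]
grip_width: 0.517
```

```bash
python3 st.py;python3 - <<'E'
from h import *
p,d=snap('scene');crop(p,130,340,230,410,2.8,'s7.png')
C=cloud(camera_info('scene'),d)
q=p.astype(int)
m=np.zeros(d.shape,bool);m[130:340,230:410]=True
X=C
near=m&(np.hypot(X[...,0]-.522,X[...,1]-.130)<.04)&(q.min(-1)>110)
for lo in np.arange(.09,.25,.01):
    k=near&(X[...,2]>lo)&(X[...,2]<lo+.01)
    if k.sum()>10: print(round(lo,3),k.sum(),X[k].mean(0).round(4))
E
```

```text
9.225 [-0.585  0.155  0.283  1.747 -0.046  1.247  0.552] [0.5219 0.1301 0.2032] yaw 48.2 tilt [-0. -0. -1.] F [-1.5  0.8 -0.3] [ 0.03 -0.    0.01] grip 0.5172501379883054
0.13 80 [0.5318 0.1257 0.1364]
0.14 134 [0.5315 0.1257 0.1451]
0.15 120 [0.5318 0.1264 0.1551]
0.16 139 [0.5316 0.1259 0.1652]
0.17 129 [0.532  0.126  0.1751]
0.18 141 [0.5314 0.1259 0.1849]
0.19 140 [0.5323 0.126  0.1949]
0.2 122 [0.5314 0.1233 0.2048]
0.21 63 [0.5339 0.1261 0.2149]
0.22 56 [0.5322 0.1241 0.2256]
0.23 110 [0.5313 0.123  0.2355]
0.24 214 [0.5244 0.1272 0.2438]
```

View pics/s7.png

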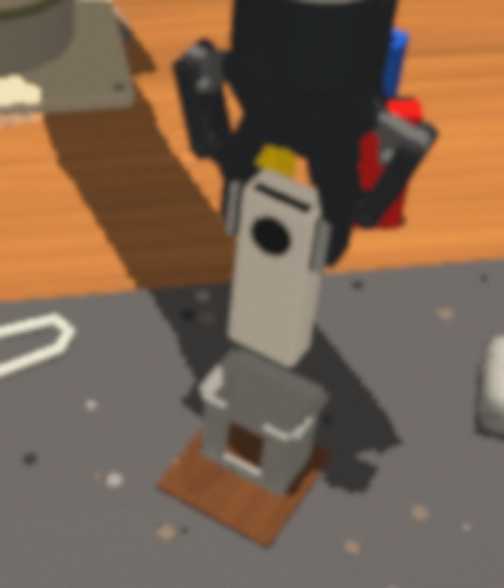

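The button now faces the notch side and the remote hangs vertical. Comparing its position with the mouth.

Run:
```python
from h import *
z=np.load('scene.npz');p=z['p'].astype(int);C=cloud(camera_info('scene'),z['d'])
m=np.zeros(z['d'].shape,bool);m[130:340,230:410]=True
near=m&(np.hypot(C[...,0]-.522,C[...,1]-.130)<.045)
for nm,k in(('body',near&(p.min(-1)>100)&(C[...,2]>.135)&(C[...,2]<.185)),('top',near&(p.min(-1)>110)&(C[...,2]>.241)),('sleeve',near&(C[...,2]>.06)&(C[...,2]<.095)),('lip',near&(C[...,2]>.08)&(C[...,2]<.095))):
    print(nm,k.sum(),cv2.minAreaRect((C[k][:,:2]*1000).astype(np.float32)),np.percentile(C[k][:,2],[1,50,99]).round(4))
```

```text
body 652 ((531.1054077148438, 125.95040893554688), (46.026729583740234, 18.569984436035156), 71.12803649902344) [0.1361 0.161  0.1843]
top 195 ((524.0003051757812, 128.74082946777344), (41.114662170410156, 21.630138397216797), 45.625152587890625) [0.2411 0.2444 0.2463]
sleeve 823 ((520.9833374023438, 130.63246154785156), (68.51600646972656, 49.25929641723633), 48.280517578125) [0.0604 0.08   0.0887]
lip 410 ((520.9833374023438, 130.63246154785156), (68.51600646972656, 49.25929641723633), 48.280517578125) [0.0803 0.0852 0.089 ]
```

Run:
```python
from h import *
a=np.radians(48.25);j=np.array([np.cos(a),np.sin(a)]);n=np.array([np.sin(a),-np.cos(a)])
for cam in('scene','top'):
    p,d=snap(cam);p=p.astype(int);C=cloud(camera_info(cam),d);X=C[...,:2]-np.array([.522,.130])
    N=X@n*1000;J=X@j*1000;near=(abs(N)<40)&(abs(J)<50)&(d>0)
    for nm,k in(('body',near&(p.min(-1)>90)&(C[...,2]>.135)&(C[...,2]<.18)),('top',near&(p.min(-1)>110)&(C[...,2]>.238)&(C[...,2]<.26)),('lip',near&(C[...,2]>.08)&(C[...,2]<.092))):
        if k.sum()>9: print(cam,nm,k.sum(),'N',np.percentile(N[k],[1,5,20,50,80,95,99]).round(1),'J',np.percentile(J[k],[1,5,50,95,99]).round(1))
```

```text
scene body 594 N [-6.4 -0.8 10.  11.2 12.1 12.9 13.4] J [-21.6 -19.3   3.6  20.8  21.1]
scene top 243 N [-8.4 -7.1 -3.3  8.5 11.4 12.5 13.1] J [-20.2 -18.3  -0.4  17.8  19.3]
scene lip 415 N [-24.4 -23.1 -20.9 -16.2  11.1  21.7  23. ] J [-33.9 -31.7  -3.5  32.3  33.4]
```

Aligned within about 1 mm. Lowering.

>>> {"method": "move_arm", "body": {
  "motion": "0 0 -0.005 0; 0 0 -0.015 0; 0 0 -0.025 0; 0 0 -0.033 0; 0 0 -0.04 0; 0 0 -0.045 0; 0 0 -0.05 0; 0 0 -0.055 0; 0 0 -0.06 0; 0 0 -0.06 0"
}}

```text
clock: 10.62
position: [0.5217, 0.1301, 0.1429]
ee_rot: [-0.289, 0.645, 0.289, 0.645]
ft_force: [-0.1, 0.7, -0.1]
grip_width: 0.515
```

```bash
python3 st.py;python3 - <<'E'
from h import *
p,d=snap('scene');crop(p,190,340,240,400,4,'s8.png')
E
```

```text
10.625 [-0.577  0.209  0.279  1.819 -0.063  1.123  0.567] [0.5217 0.1301 0.1429] yaw 48.3 tilt [-0.001 -0.    -1.   ] F [-0.1  0.7 -0.1] [ 0.03 -0.01  0.  ] grip 0.5150301683358605
```

View pics/s8.png

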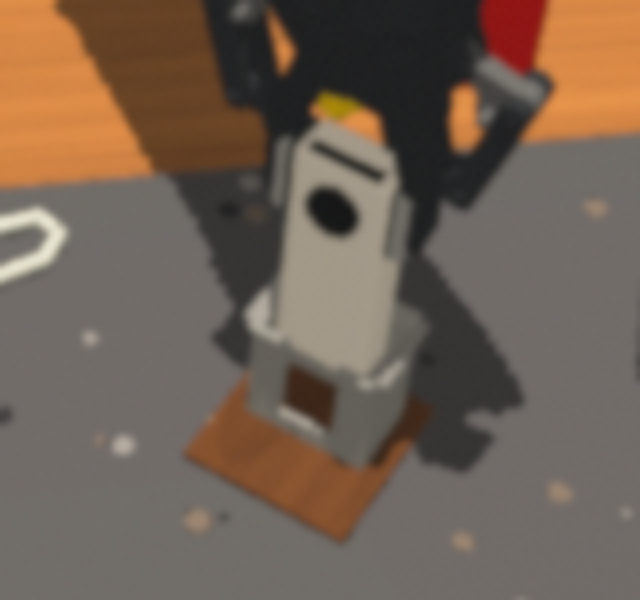

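Inside the mouth with no contact force. Continuing down.

>>> {"method": "move_arm", "body": {
  "motion": "0 0 -0.006 0; 0 0 -0.013 0; 0 0 -0.02 0; 0 0 -0.027 0; 0 0 -0.033 0; 0 0 -0.037 0; 0 0 -0.04 0; 0 0 -0.042 0; 0 0 -0.043 0; 0 0 -0.043 0"
}}

```text
clock: 11.92
position: [0.522, 0.1301, 0.1004]
ee_rot: [-0.289, 0.645, 0.289, 0.645]
ft_force: [-0.4, 0.2, 0.3]
grip_width: 0.508
```

```bash
python3 st.py
```

```text
11.925 [-0.57   0.257  0.275  1.86  -0.08   1.035  0.58 ] [0.522  0.1301 0.1004] yaw 48.3 tilt [ 0.  0. -1.] F [-0.4  0.2  0.3] [0.06 0.04 0.01] grip 0.5077379650791431
```

>>> {"method": "move_arm", "body": {
  "motion": "0 0 -0.0008 0; 0 0 -0.0015 0; 0 0 -0.002 0; 0 0 -0.002 0"
}}

```text
clock: 12.42
position: [0.5221, 0.1301, 0.0987]
ee_rot: [-0.289, 0.645, 0.289, 0.645]
ft_force: [-0.4, -0.7, 4.2]
grip_width: 0.512
```

```bash
python3 st.py;python3 - <<'E'
from h import *
p,d=snap('scene');crop(p,190,340,240,400,4,'s9.png')
E
```

```text
12.425 [-0.569  0.26   0.274  1.861 -0.081  1.031  0.58 ] [0.5221 0.1301 0.0987] yaw 48.3 tilt [ 0.  0. -1.] F [-0.4 -0.7  4.2] [-0.21  0.4   0.04] grip 0.5115780700567262
```

View pics/s9.png

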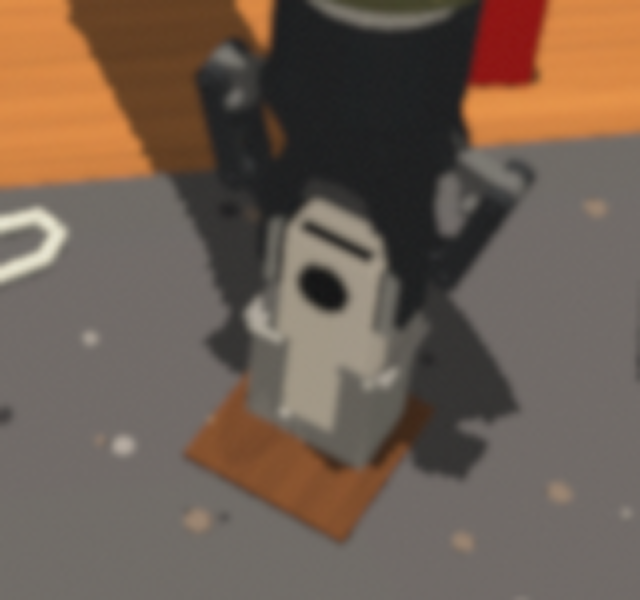

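The remote is on the floor (upward force 4 N, the same height as at the grasp), button over the notch. Release, then withdraw.

>>> {"method": "move_arm", "body": {
  "motion": "0 0 0 0; 0 0 0 0; 0 0 0 0; 0 0 0 0; 0 0 0 0; 0 0 0 0; 0 0 0 0; 0 0 0 0",
  "grip": 1
}}

```text
clock: 13.48
position: [0.5219, 0.1301, 0.0984]
ee_rot: [-0.289, 0.645, 0.289, 0.645]
ft_force: [1.2, -0.8, 0.6]
grip_width: 0.999
```

```bash
python3 st.py
```

```text
13.475 [-0.57   0.26   0.274  1.862 -0.081  1.031  0.58 ] [0.5219 0.1301 0.0984] yaw 48.3 tilt [ 0.  0. -1.] F [ 1.2 -0.8  0.6] [ 0.01 -0.03 -0.02] grip 0.9986667965780366
```

>>> {"method": "move_arm", "body": {
  "motion": "0 0 0.01 0; 0 0 0.03 0; 0 0 0.055 0; 0 0 0.08 0; 0 0 0.11 0; 0 0 0.14 0; -0.03 0.04 0.15 0; -0.06 0.08 0.15 0; -0.09 0.12 0.15 0; -0.09 0.12 0.15 0"
}}

```text
clock: 14.72
position: [0.4296, 0.2535, 0.2492]
ee_rot: [-0.291, 0.644, 0.292, 0.645]
ft_force: [1.3, -1.3, 0.4]
grip_width: 0.997
```

```bash
python3 st.py;python3 - <<'E'
from h import *
p,d=snap('scene');cv2.imwrite('pics/s10.png',p[...,::-1]);snap('top')
E
python3 meas.py
```

```text
14.725 [-0.766  0.038  0.146  1.768 -0.007  1.334  0.231] [0.4296 0.2535 0.2492] yaw 48.7 tilt [ 0.     0.001 -1.   ] F [ 1.3 -1.3  0.4] [-0.03 -0.   -0.02] grip 0.9968301685263363
scene slab z 0.021369294520752813
scene (230, 325, 285, 355) maxz 0.140579017970644
  topface 586 z 0.1372 rect [523.9 128.2] [43.7 29.7] 49.0
  lip? 643 z 0.0831 rect [521.3 130.1] [68.7 47.5] 48.2
scene (295, 385, 130, 205) maxz 0.14096020247762955
  topface 753 z 0.1389 rect [ 617.7 -122. ] [44.8 27.8] 41.0
  lip? 798 z 0.0834 rect [ 616.8 -119.4] [67.5 48.6] 42.4
top slab z 0.02021457039505592
top (135, 190, 218, 270) maxz 0.1400053643001025
  topface 234 z 0.1381 rect [523.4 127.3] [43.  28.1] 46.6
  lip? 223 z 0.084 rect [522.1 130.3] [68.2 48. ] 47.8
top (95, 150, 320, 370) maxz 0.140094723394538
  topface 253 z 0.1377 rect [ 617.3 -122.3] [44.2 29.2] 41.8
  lip? 266 z 0.0839 rect [ 617.3 -119.6] [68.  47.9] 42.9
```

View pics/s10.png

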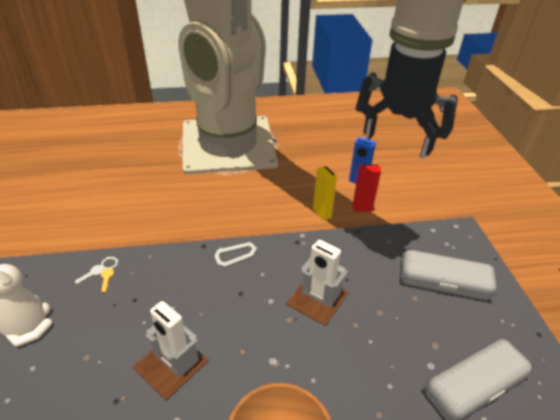

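Picture: target remote at (322,262) with its button toward the notch and foot. The other remote at (170,330) is unmoved and the gripper is clear.

```bash
python3 -c "
from workcell import hand_in;print(hand_in())"
```

```text
the job is handed in; nothing more can be done
None
```

I lifted the back-to-front remote about 105 mm out of its sleeve and turned it half round. I then lowered it back into the same sleeve until it rested on the floor, let go, withdrew the arm and handed the job in at about 15 s of the 40 s allowed. No verdict is reported on hand-in.

- **Fit:** the remote's top face is about 138 mm above the work surface, the same as before and as the other remote, so it is fully home. Its angle is within about 2° of the sleeve's. The image-measured centre of its top is 2–3 mm toward the front of the mouth's centre, but that figure includes the button, so it reads slightly forward.
- **Button:** it faces out over the notched front, seen in the last scene picture.
- **Other remote:** it moved less than 1 mm by measurement, and the gripper is open and clear of everything.
- **Checks:** none failed. The camera estimates differed from each other by only 1–2 mm. The last joint came within about 0.06 rad of its limit while lifting, without passing it.

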